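# Wedge the vial rack tight in its holding plate

### The arm

A 6-joint arm with a two-finger parallel gripper is mounted at the origin on a cart in front of the work surface, level with it; the furniture and walls round the work are solid. World frame = base frame: x ahead of the robot, y to its left, z up, the work surface at z = 0. Lengths are in m, angles in rad, forces in N, time in s.
With the tool pointing down it reaches from about 0.35 to 0.775 m from the base axis. Payload 5.5 kg.
Tool frame: the origin (TCP) lies between the finger pads; the fingertips stand 8 mm ahead of it and the grasp point (between the pads) lies 11 mm behind it; z points along the fingers, y is the line along which they close (so a half turn about z gives the same grasp; the last joint's range is limited). The gripper opens to 85 mm and grips with 20 to 120 N. Pads are 22 mm wide; open, the fingers measure 114 mm over their backs; the gripper's body (76 mm by 85 mm) begins 54 mm behind the grasp point. The pads swing forward as they close: fully open they stand 13 mm farther back than shut.
Start: joints at [1.032, 0.313, 0.046, 1.304, 0, 1.431], TCP at [0.223, 0.53, 0.239] pointing down, gripper open.
Joint ranges: [-2.76, 2.76], [-0.86, 1.69], [-1.03, 1.26], [-2.2, 2.34], [-1.47, 1.5], [-3.14, 3.14]. Speed limits (rad/s): [2.57, 2.57, 3.14, 3.14, 3.14, 3.14].

### API

Orientations are given as a unit quaternion [w, x, y, z].
In Python, from workcell import status, vision, job gives the robot as it stands. The module is installed in compiled form; this text tells all that it offers.
- The arm moves only by the tool apply_moves, never from a script. Its argument "moves" is one flat list of numbers, 6 for each row, row after row: the shift along the world's x, y, z in units of 25 mm (1.0 is 25 mm), then the turn, a rotation vector about the world's x, y, z in rad. In form: [x, y, z, rx, ry, rz, x, y, z, rx, ry, rz, ...]. A call has 1 to 20 rows; each row is the pose to reach, as a shift and turn from the pose commanded when the call began; what a row does not reach only later rows make up. A row lasts 1/12 s, in which the tool goes at most 41.7 mm and 7.16 degrees, less where a joint would pass 70% of its speed; a pose out of reach is approached as far as the arm can. A call with a gripper value outside its range is refused whole. "claw" is the opening in per cent of the stroke, from 0 (shut) to 100 (fully open), set as the call begins (left out, the last holds). The fingers move at their own pace and stop on an object; "newtons" is the grip in N (left out, the last holds). Time passes only in rows, so rows that repeat a pose let the fingers close. It gives the time, the measured TCP pose, the force, the opening and the grip force at its end, in the units of the state.
- status.get_state(): the state, without advancing time (a new reading comes with each control period).
- vision.read_camera(name): name is "scene" or "top"; returns a dict with "image" (400x640x3 uint8, blue, green, red), "camera_matrix" (3x3 intrinsics, pixels), "dist_coeffs" ([k1, k2, p1, p2, k3] as OpenCV has them; the pictures are not rectified), "camera_from_world" (4x4, takes a point from world to camera coordinates). Camera axes: x right, y down, z forward; pixel columns grow to the right and rows downward; lengths in m; the calibration is good to about 2 mm. A picture is of the moment at which its call begins. There is no depth.
- job.hand_in(): hands the job in; it is judged then, once.
The state is a dict: "clock": time; "joint_pos": joint angles; "qvel": joint speeds; "tau": joint torques, N m; "tcp_pos": TCP position; "orientation": TCP orientation; "wrist_force": force on the tool from outside, world axes, zero at the start; "ft_torque": the same for the moment, N m; "finger_gap": finger opening in m; "grip_force": force on a finger pad.
Only numpy, scipy, OpenCV 4.12 (cv2) and the standard library are available. Lean on these libraries where they do the work, as an engineer would, in place of code of your own. Each camera call takes 0.05 s, during which the arm holds its last target. There are 200 camera calls.

### The job

The vial rack stands loose between the rails of the holding plate. Take the longer of the two grey wedges, stand it on the plate with its thin end in the gap between the rack and the slanted rail and drive it in until the rack is locked tight against the straight rail. Keep the rack and its vials upright and leave the short wedge, the memory stick and the pen where they lie.

Things in the scene. Friction and masses are not known exactly. Their poses are not given: they have to be found in the camera images.
- holding_plate: Grey plate 340 x 160 x 10 mm, fixed, with three aluminium rails standing 30 mm above it. Origin at table height; plate spans x -212 to +128, y -80 to +80 mm. x points away from the robot along the gap (the driving direction), y left, z up. Straight rail on the right: inner face y = -55, x -105 to +115 mm. End stop: inner face x = +110 mm. The apron, x < -107 mm, is empty.
- gap_mouth (a point): Point on the plate's top (10 mm above the table) at the near end of the slanted rail's inner face: plate x = -105, y = +45 mm. From here this face runs 95 mm away from the robot, slanting 9 degrees to the right, to plate (-10, +30) mm, so the gap between it and the rack narrows.
- vial_rack: Blue rack 210 x 78 x 52 mm, about 0.28 kg, on the plate, with three loose vials (tops 90 mm above the table). Origin at the centre of its underside; its y (210 mm) runs along plate x. Its centre starts at plate y -14 to -11 mm, 2 to 5 mm clear of the straight rail; tight against it the centre is at y = -16 and the gap at the mouth is 22 mm wide. It slides easily.
- long_wedge: Long slippery grey plastic wedge 130 x 24 x 42 mm high, about 0.12 kg, standing as it is used. Origin at the middle of its underside, z up, x toward the thin nose. Straight side at y = -12 mm goes along the rack; the +y side tapers 9 degrees and goes along the slanted rail. Home, it is 88 mm deep in the gap, the rest sticks out. Driving it home takes 10 to 20 N; friction then holds it.
- wedge_nose (a point): Tip of the long wedge's round, 8 mm thick nose, at its underside: wedge x = +65, y = -8 mm. Fully home it is at plate x of about -17 mm.
- wedge_head (a point): Centre of the long wedge's head, 21 mm above its underside: wedge x = -50, y = 0. The head, wedge x -65 to -35 mm, is a parallel block 24 mm thick (y -12 to +12), good to grip from above; its flat end face at x = -65 mm is where to push.
- short_wedge: Short grey plastic wedge, 90 mm long, 36 mm high, head 14.5 mm thick, nose 5 mm: too thin for this gap. To be left where it lies. The two wedges lie side by side left of the plate, either one nearer the robot. Same axes as the long wedge.
- vial_a: Glass vial, 23 mm in diameter, 76 mm high, standing in the rack; origin at the centre of its underside.
- vial_b: Glass vial like the first.
- vial_c: Glass vial like the first.
- usb_stick: Black memory stick 18 x 50 x 8 mm lying on the table right of the plate; to be left alone.
- marker: Pen, 17 x 135 x 16 mm, lying right of the plate; to be left alone.

How it is judged:
By the outcome, as a careful person would: the job done as asked, in the order asked, and still so for the second after the job is handed in, with the robot touching nothing.
It also fails if it takes over 48 s, if anything falls off the work surface, if the arm or the gripper's body presses on something with over 40 N, if the wrist force passes 120 N, or if a joint passes its speed limit or range.

## Working session

There is one attempt and no reset: what is moved stays moved. The work goes in short steps, Python scripts to look and compute and a tool call to move; the robot and the scene stay as the last step left them, time stands still between calls to the robot, and variables do not carry over. Pictures are saved under pics/ and viewed, at most 10 in all, crops included, and the job is handed in when it is done.

Besides the shell and the picture viewer there is one more tool, called in YAML: its name, and indented under it one key for each argument. apply_moves: Moves the arm, as the interface text tells. Its arguments: {"type":"object","properties":{"moves":{"type":"array","items":{"type":"number"}},"claw":{"type":"number"},"newtons":{"type":"number"}},"required":["moves"]}

```bash
mkdir -p pics; cat > h.py <<'E'
import numpy as np, cv2
from workcell import status, vision, job
def cam(n): return vision.read_camera(n)
def ray(c,px):
    K=np.array(c["camera_matrix"]);D=np.array(c["dist_coeffs"]);T=np.array(c["camera_from_world"])
    p=cv2.undistortPoints(np.array(px,float).reshape(-1,1,2),K,D).reshape(-1,2)
    d=np.c_[p,np.ones(len(p))]@T[:3,:3]; o=-T[:3,:3].T@T[:3,3]
    return o,d
def plane(c,px,z):
    o,d=ray(c,px); return o+d*((z-o[2])/d[:,2])[:,None]
def proj(c,P):
    T=np.array(c["camera_from_world"]);r,_=cv2.Rodrigues(T[:3,:3])
    return cv2.projectPoints(np.array(P,float).reshape(-1,3),r,T[:3,3],np.array(c["camera_matrix"]),np.array(c["dist_coeffs"]))[0].reshape(-1,2)
E
python3 - <<'E'
from h import *
print(status.get_state())
for n in("top","scene"):
    c=cam(n);cv2.imwrite(f"pics/{n}0.png",c["image"]);print(n,c["camera_matrix"],c["camera_from_world"])
E
```

```text
{'clock': 0.0, 'joint_pos': array([1.03238884e+00, 3.14028783e-01, 4.49669359e-02, 1.30359147e+00,
       3.64270670e-06, 1.43121706e+00]), 'qvel': array([-0.0004455 , -0.00175268,  0.00058807, -0.00091792, -0.00023064,
       -0.00067873]), 'tau': array([-2.38214059e-03, -4.80636334e+01,  2.98528469e+01,  1.96297572e-02,
       -5.69292155e-06,  3.46830473e-05]), 'tcp_pos': array([0.22303361, 0.52944127, 0.23838778]), 'orientation': array([-3.10477537e-04,  1.98095003e-01,  9.80182385e-01, -8.75048681e-04]), 'wrist_force': array([ 0.39117342, -0.03401143, -0.26174137]), 'ft_torque': array([-0.03944333,  0.02390175, -0.01013534]), 'grip_force': 0.0, 'finger_gap': 0.0854791137195746}
top [[401.65095933   0.         317.05673091]
 [  0.         401.65095933 191.3788017 ]
 [  0.           0.           1.        ]] [[-0.01572558 -0.99959651 -0.02365421  0.26220566]
 [-0.99208022  0.01854706 -0.12422897  0.60070497]
 [ 0.12461756  0.0215133  -0.99197159  1.08145941]
 [ 0.          0.          0.          1.        ]]
scene [[405.21471673   0.         316.77894781]
 [  0.         405.21471673 195.39826393]
 [  0.           0.           1.        ]] [[ 0.81746429 -0.5759356   0.00709367 -0.34096239]
 [-0.374097   -0.54026512 -0.75376723  0.37962932]
 [ 0.43795384  0.61352407 -0.65710322  0.55627714]
 [ 0.          0.          0.          1.        ]]
```

View pics/top0.png

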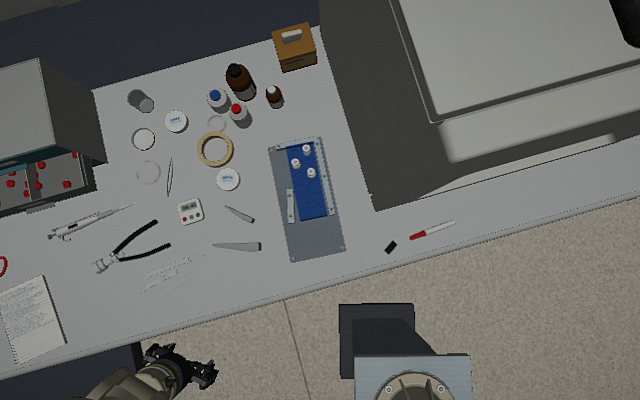

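View pics/scene0.png

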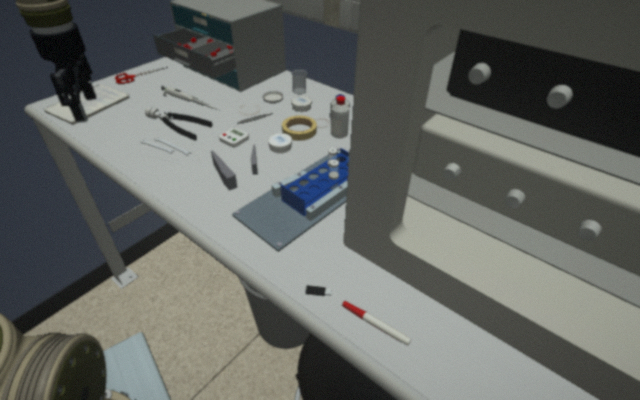

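The top view shows the plate around (308,200), the long wedge at about (237,246) with its head to the right, and the short wedge at about (239,213). The rack is blue, at about (308,185). I'll zoom in for corners.

```bash
python3 - <<'E'
from h import *
im=cv2.imread("pics/top0.png")[130:270,200:360]
cv2.imwrite("pics/z.png",cv2.resize(im,None,fx=4.2,fy=4.2,interpolation=cv2.INTER_CUBIC))
c=cam("top")
a=np.array([(270,146),(327,138),(290,262),(345,248)])
print(plane(c,a,.01).round(3))
I=c["image"].astype(int);g=cv2.cvtColor(c["image"],cv2.COLOR_BGR2GRAY)
for (x0,y0,x1,y1) in((205,235,268,256),(220,200,260,226)):
    s=g[y0:y1,x0:x1]; t=(s<np.median(s)-15).astype(np.uint8)
    cs,_=cv2.findContours(t,cv2.RETR_EXTERNAL,cv2.CHAIN_APPROX_NONE);k=max(cs,key=cv2.contourArea)
    k=k.reshape(-1,2)+[x0,y0]
    P=plane(c,k,.04)[:,:2]; print(np.median(s),cv2.minAreaRect(k.astype(np.float32)),cv2.minAreaRect((P*1000).astype(np.float32)))
    for r in s[::2,::3]: print(*r)
E
```

```text
[[0.745 0.388 0.01 ]
 [0.765 0.221 0.01 ]
 [0.41  0.332 0.01 ]
 [0.447 0.176 0.01 ]]
143.0 ((237.0, 246.5), (9.0, 48.0), 90.0) ((455.86895751953125, 475.64886474609375), (133.8130645751953, 24.634037017822266), 89.1729965209961)
144 144 144 142 143 144 144 145 144 142 144 142 142 143 144 145 146 143 144 143 143
143 143 142 143 143 144 143 143 143 143 144 143 142 143 144 145 144 144 142 144 141
143 143 144 143 143 144 143 144 143 143 142 144 143 144 143 143 142 143 143 145 143
144 142 144 142 146 143 147 146 144 144 145 146 145 144 145 145 142 143 144 144 144
143 145 147 141 117 120 113 111 112 122 104 105 98 101 108 119 120 123 28 149 144
143 144 143 114 116 113 117 115 118 118 117 119 119 119 120 122 121 123 35 153 145
142 142 144 146 137 130 115 113 114 119 117 118 119 119 121 121 122 123 39 154 144
144 142 144 143 144 143 145 148 150 134 112 109 115 119 119 121 121 120 29 152 143
144 143 144 143 142 143 144 144 143 142 143 147 148 142 121 109 110 129 154 144 144
143 144 142 142 143 143 143 143 140 143 140 143 142 143 144 144 144 143 144 142 143
136 138 142 145 143 146 143 144 143 
[... 275 characters left out ...]
 141 143 144 144 142 145 143 145 142
145 144 145 145 144 144 144 144 142 143 144 142 143 144
145 144 144 143 142 144 145 143 144 144 143 144 145 144
143 135 95 144 146 145 142 144 143 145 143 145 143 146
144 144 135 115 81 145 144 145 144 144 144 146 143 145
145 144 144 130 120 87 145 147 144 145 145 144 144 144
143 144 144 144 114 119 113 134 149 145 146 143 145 145
143 142 141 142 146 113 121 122 73 143 144 145 143 144
144 145 142 144 142 147 115 120 122 111 125 146 143 143
143 144 144 145 144 145 146 115 119 122 127 75 144 143
143 144 144 144 144 145 143 146 115 119 127 15 147 144
144 144 142 143 144 142 143 144 144 150 81 82 144 144
145 144 143 144 145 142 143 144 143 144 147 149 145 144
```

View pics/z.png

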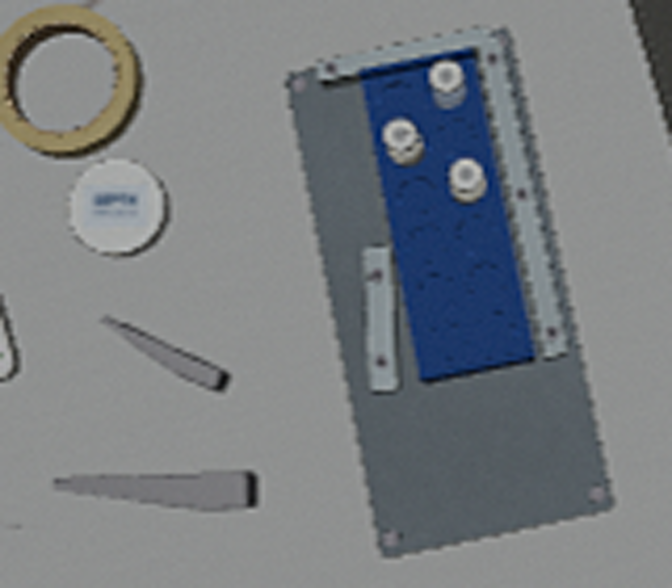

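The zoom shows the plate's corners at about (289,72), (507,30), (612,508) and (384,557). The long wedge's nose points left, with its dark head end at x≈255, y≈490, so its straight side faces up. The gap mouth is near (398,388), with the rack's near-left corner at about (422,382).

```bash
python3 - <<'E'
from h import *
c=cam("top");im=c["image"]
z=np.array([(289,72),(507,30),(612,508),(384,557)])/4.2+[200,130]-.4
g=cv2.cvtColor(im,cv2.COLOR_BGR2GRAY)
m=np.zeros_like(g);m[132:266,262:350]=(g<118)[132:266,262:350]
m=cv2.morphologyEx(m,cv2.MORPH_OPEN,np.ones((3,3)))
cs,_=cv2.findContours(m,0,1);k=max(cs,key=cv2.contourArea);print(cv2.contourArea(k))
P=plane(c,k.reshape(-1,2),.01)[:,:2]*1000
print("platerect",cv2.minAreaRect(P.astype(np.float32)))
Q=plane(c,z,.01)[:,:2]; print("corners",Q.round(4))
src=np.array([(128,80),(128,-80),(-212,-80),(-212,80)])/1000
# rigid fit
def fit(a,b):
    A=a-a.mean(0);B=b-b.mean(0);th=np.arctan2((A[:,0]*B[:,1]-A[:,1]*B[:,0]).sum(),(A*B).sum())
    R=np.array([[np.cos(th),-np.sin(th)],[np.sin(th),np.cos(th)]]);t=b.mean(0)-R@a.mean(0);return th,R,t,(a@R.T+t-b)*1000
th,R,t,res=fit(src,Q);print(np.degrees(th),t,res.round(1))
np.savez("plate.npz",R=R,t=t,th=th)
# rack top corners at z=.062 (near two)
r=np.array([(422,381),(535,359),(360,68),(474,48)])/4.2+[200,130]-.4
print("rack top in plate",(((plane(c,r,.062)[:,:2]-t)@R)*1000).round(1))
# rail inner-face near/far top corner z=.04
r=np.array([(398,388),(389,246)])/4.2+[200,130]-.4
print("rail",(((plane(c,r,.04)[:,:2]-t)@R)*1000).round(1))
# wedge top corners: head top-left right ends, nose
w=np.array([(246,471),(246,510),(55,482),(203,472)])/4.2+[200,130]-.4
print("wedge",plane(c,w,.042).round(4))
E
```

```text
5549.0
platerect ((589.8965454101562, 284.6501770019531), (340.4598083496094, 159.1826934814453), 11.038814544677734)
corners [[0.743  0.3925]
 [0.7696 0.2405]
 [0.4396 0.1756]
 [0.4095 0.3289]]
10.883090563239762 [0.63166006 0.29229658] [[-0.7  2.5]
 [ 2.9 -2.5]
 [-1.1 -1.9]
 [-1.1  1.9]]
rack top in plate [[-104.5   26.7]
 [-105.6  -47.8]
 [ 107.2   25.7]
 [ 104.6  -51. ]]
rail [[-104.3   44.3]
 [ -10.3   31.5]]
wedge [[0.468  0.4164 0.042 ]
 [0.4427 0.4164 0.042 ]
 [0.4627 0.5427 0.042 ]
 [0.4678 0.4448 0.042 ]]
```

apply_moves:
  moves: [9.28, -3.92, -4.76, 0, 0, 1.969, 9.28, -3.92, -4.76, 0, 0, 1.969, 9.28, -3.92, -4.76, 0, 0, 1.969, 9.28, -3.92, -4.76, 0, 0, 1.969, 9.28, -3.92, -4.76, 0, 0, 1.969, 9.28, -3.92, -4.76, 0, 0, 1.969, 9.28, -3.92, -4.76, 0, 0, 1.969, 9.28, -3.92, -4.76, 0, 0, 1.969, 9.28, -3.92, -4.76, 0, 0, 1.969, 9.28, -3.92, -4.76, 0, 0, 1.969, 9.28, -3.92, -4.76, 0, 0, 1.969, 9.28, -3.92, -4.76, 0, 0, 1.969, 9.28, -3.92, -4.76, 0, 0, 1.969, 9.28, -3.92, -4.76, 0, 0, 1.969, 9.28, -3.92, -4.76, 0, 0, 1.969, 9.28, -3.92, -4.76, 0, 0, 1.969, 9.28, -3.92, -4.76, 0, 0, 1.969, 9.28, -3.92, -4.76, 0, 0, 1.969, 9.28, -3.92, -4.76, 0, 0, 1.969]
  claw: 60

```text
clock: 1.78
tcp_pos: [0.4552, 0.4319, 0.1201]
orientation: [-0.0, -0.706, 0.708, 0.0]
wrist_force: [0.2, 0.0, 0.7]
finger_gap: 0.051
grip_force: 0.0
```

apply_moves:
  moves: [0, 0, -1.2, 0, 0, 0, 0, 0, -2.4, 0, 0, 0, 0, 0, -3.3, 0, 0, 0, 0, 0, -3.8, 0, 0, 0, 0, 0, -4.04, 0, 0, 0, 0, 0, -4.04, 0, 0, 0, 0, 0, -4.04, 0, 0, 0]

```text
clock: 2.37
tcp_pos: [0.4556, 0.4321, 0.0197]
orientation: [0.0, -0.707, 0.708, 0.0]
wrist_force: [-0.1, 0.3, -0.1]
finger_gap: 0.051
grip_force: 0.0
```

apply_moves:
  moves: [0, 0, 0, 0, 0, 0, 0, 0, 0, 0, 0, 0, 0, 0, 0, 0, 0, 0, 0, 0, 0, 0, 0, 0, 0, 0, 0, 0, 0, 0, 0, 0, 0, 0, 0, 0, 0, 0, 0, 0, 0, 0, 0, 0, 0, 0, 0, 0]
  claw: 0
  newtons: 90

```text
clock: 3.03
tcp_pos: [0.4563, 0.4327, 0.021]
orientation: [0.001, -0.707, 0.707, -0.0]
wrist_force: [-0.0, -0.2, 6.0]
finger_gap: 0.0228
grip_force: 88.9
```

apply_moves:
  moves: [0, 0, 1.2, 0, 0, 0, 0, 0, 2.4, 0, 0, 0, 0, 0, 3.2, 0, 0, 0, -2.5, -5.65, 3.2, 0, 0, -1.379, -2.5, -5.65, 3.2, 0, 0, -1.379, -2.5, -5.65, 3.2, 0, 0, -1.379, -2.5, -5.65, 3.2, 0, 0, -1.379, -2.5, -5.65, 3.2, 0, 0, -1.379, -2.5, -5.65, 3.2, 0, 0, -1.379, -2.5, -5.65, 3.2, 0, 0, -1.379, -2.5, -5.65, 3.2, 0, 0, -1.379, -2.5, -5.65, 3.2, 0, 0, -1.379, -2.5, -5.65, 3.2, 0, 0, -1.379, -2.5, -5.65, 3.2, 0, 0, -1.379, -2.5, -5.65, 3.2, 0, 0, -1.379, -2.5, -5.65, 3.2, 0, 0, -1.379, -2.5, -5.65, 3.2, 0, 0, -1.379, -2.5, -5.65, 3.2, 0, 0, -1.379, -2.5, -5.65, 3.2, 0, 0, -1.379]

```text
clock: 4.62
tcp_pos: [0.3928, 0.2907, 0.0993]
orientation: [-0.0, -0.096, 0.995, 0.0]
wrist_force: [0.3, 0.1, -1.3]
finger_gap: 0.0226
grip_force: 88.5
```

```bash
python3 - <<'E'
from h import *
s=status.get_state();print(s["tcp_pos"],s["orientation"],s["wrist_force"])
im=cam("top")["image"][130:310,240:380];im2=cam("scene")["image"][130:290,190:380]
a=cv2.resize(im,(420,540),interpolation=2);b=cv2.resize(im2,(380,320),interpolation=2)
o=np.zeros((540,800,3),np.uint8);o[:,:420]=a;o[:320,420:]=b;cv2.imwrite("pics/a.png",o)
E
```

```text
[0.39276246 0.29065116 0.0993033 ] [-3.07153480e-05 -9.61232031e-02  9.95369443e-01  3.83041328e-05] [ 0.28313137  0.08826666 -1.28136685]
```

View pics/a.png

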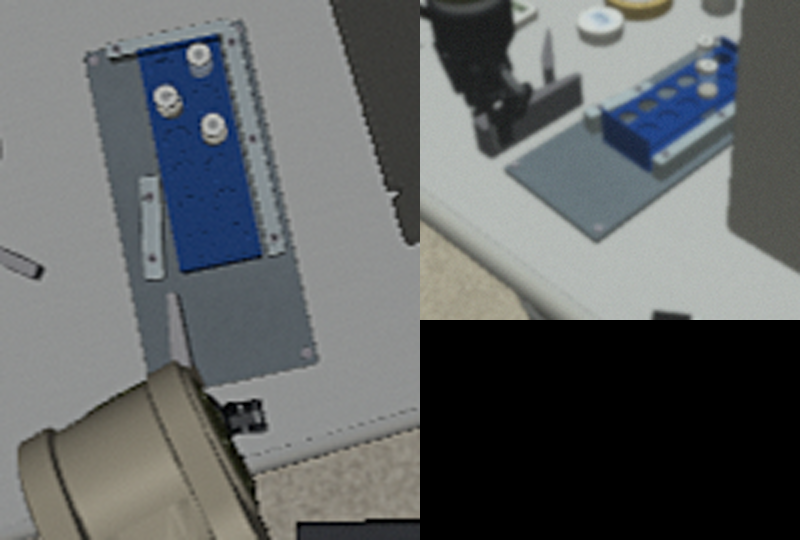

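The picture shows the wedge held level, its nose at crop (173,292) just short of the gap mouth at about (165,278). I'll measure the nose in plate coordinates.

```bash
python3 - <<'E'
from h import *
c=cam("top");d=np.load("plate.npz");R,t=d["R"],d["t"]
z=np.array([(170,291),(178,294),(182,310),(189,340),(186,330)])/3+[240,130]-.3
print((((plane(c,z,.122)[:,:2]-t)@R)*1000).round(1))
s=status.get_state();print((s["tcp_pos"][:2]-t)@R*1000)
# straight (right) edge of wedge, row by row
g=c["image"].astype(int).sum(2)/3
for y in range(224,252,2): print(y,g[y,290:312].astype(int))
E
```

```text
[[-122.4   36. ]
 [-126.4   29.8]
 [-140.4   29.2]
 [-166.5   28.4]
 [-157.7   29.2]]
[-234.88986344   43.49675494]
224 [95 95 96 92 94 92 93 93 92 92 91 94 94 94 93 94 91 95 92 94 94 93]
226 [91 92 93 89 91 90 96 93 91 94 94 93 94 94 91 92 93 94 93 94 92 93]
228 [ 90  92  92  89  91  85 107 141 105  61  95  93  92  92  92  91  94  92
  94  94  93  95]
230 [ 90  93  92  92  91 102 121 135 120  66  66  95  94  94  91  91  92  89
  92  92  93  91]
232 [ 92  92  90  90  89  99 122 132 137 103  59  95  93  94  93  92  92  92
  92  92  89  90]
234 [ 92  92  92  93  89  97 119 131 133 116  66  73  94  94  94  93  91  92
  94  92  95  92]
236 [ 90  93  91  92  90  94 113 132 130 128  87  55  94  94  92  92  91  90
  90  92  93  91]
238 [ 92  92  91  91  91  93 115 132 129 133 106  41  75  94  91  92  91  91
  92  95  93  91]
240 [ 90  93  91  90  90  87 106 132 129 132 121  73  63  97  93  91  92  93
  93  92  92  91]
242 [ 94  92  93  93  92  89 107 133 128 129 135 104  50  84  93  93  93  93
  90  93  94  91]
244 [ 93  92  94  94  89  87  98 122 129 128 131 117  72  74  96  92  92  91
  90  89  90  90]
246 [ 91  91  90  92  93  88 103 122 129 127 129 129  87  58  97  95  95  91
  91  90  89  92]
248 [ 94  91  91  89  91  89  96 119 132 129 130 131 109  55  75  95  93  93
  94  93  93  91]
250 [ 91  92  92  94  91  93  86  73  73 104 133 135 119  69  56  96  95  95
  95  94  92  90]
```

apply_moves:
  moves: [0, 0, -1, 0, 0, 0, 0, 0, -1.8, 0, 0, 0, 0, 0, -2.4, 0, 0, 0, 0, 0, -2.6, 0, 0, 0, 0, 0, -2.7, 0, 0, 0, 0, 0, -2.72, 0, 0, 0, 0, 0, -2.72, 0, 0, 0]

```text
clock: 5.35
tcp_pos: [0.3935, 0.291, 0.032]
orientation: [0.001, -0.096, 0.995, 0.0]
wrist_force: [0.7, 0.3, -0.5]
finger_gap: 0.0223
grip_force: 88.5
```

apply_moves:
  moves: [0.4, 0.08, 0, 0, 0, 0, 0.8, 0.155, 0, 0, 0, 0, 1.2, 0.23, 0, 0, 0, 0, 1.6, 0.31, 0, 0, 0, 0, 1.96, 0.38, 0, 0, 0, 0, 1.96, 0.38, 0, 0, 0, 0, 1.96, 0.38, 0, 0, 0, 0]

```text
clock: 5.93
tcp_pos: [0.4425, 0.3002, 0.0311]
orientation: [-0.0, -0.095, 0.995, 0.0]
wrist_force: [-0.2, 0.6, 0.0]
finger_gap: 0.0225
grip_force: 88.5
```

```bash
cat > look.py <<'E'
from h import *
import sys
d=np.load("plate.npz");R,t=d["R"],d["t"]
s=status.get_state();print("tcp plate",((s["tcp_pos"][:2]-t)@R*1000).round(1),"F plate",(s["wrist_force"][:2]@R).round(1),s["wrist_force"][2])
im=cam("top")["image"][130:270,250:360];im2=cam("scene")["image"][130:250,250:380]
a=cv2.resize(im,(440,560),interpolation=2);b=cv2.resize(im2,(360,332),interpolation=2)
o=np.zeros((560,800,3),np.uint8);o[:,:440]=a;o[:332,440:]=b;cv2.imwrite(sys.argv[1],o)
E
python3 look.py pics/b.png
```

```text
tcp plate [-184.2   43.4] F plate [-0.1  0.6] 0.03705979237748003
```

View pics/b.png

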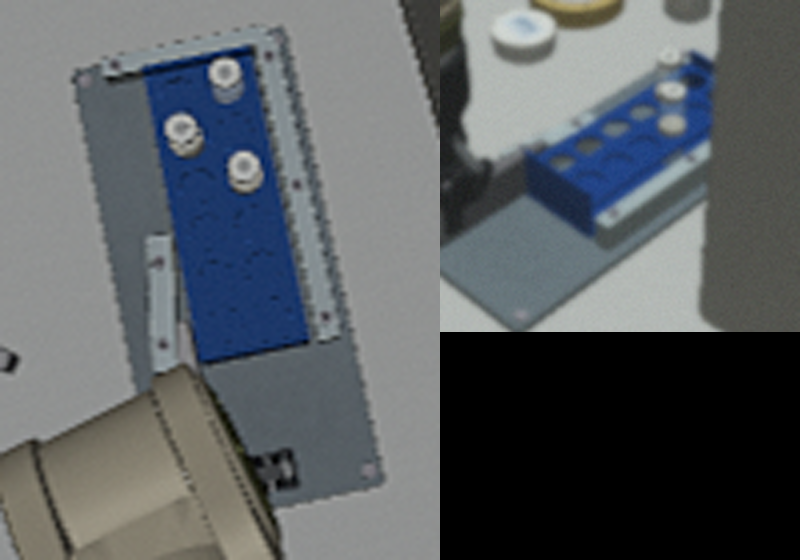

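The nose is between the rack and the rail, at about (185,335), with no contact force. I'll carry on along the slant.

apply_moves:
  moves: [0.3, 0.01, 0, 0, 0, 0, 0.6, 0.02, 0, 0, 0, 0, 0.9, 0.03, 0, 0, 0, 0, 1.2, 0.04, 0, 0, 0, 0, 1.2, 0.04, 0, 0, 0, 0, 1.2, 0.04, 0, 0, 0, 0]

```text
clock: 6.53
tcp_pos: [0.4726, 0.3013, 0.0312]
orientation: [0.0, -0.095, 0.995, 0.0]
wrist_force: [0.8, 0.2, -1.2]
finger_gap: 0.0221
grip_force: 88.5
```

```bash
python3 look.py pics/c.png
```

```text
tcp plate [-154.5   38.8] F plate [0.8 0. ] -1.2016353520972816
```

apply_moves:
  moves: [0.2, 0.007, 0, 0, 0, 0, 0.4, 0.014, 0, 0, 0, 0, 0.6, 0.02, 0, 0, 0, 0, 0.6, 0.02, 0, 0, 0, 0, 0.6, 0.02, 0, 0, 0, 0]

```text
clock: 7.05
tcp_pos: [0.4875, 0.3018, 0.0313]
orientation: [0.0, -0.095, 0.995, 0.0]
wrist_force: [0.1, 1.7, -1.8]
finger_gap: 0.0224
grip_force: 88.5
```

```bash
python3 look.py pics/d.png
```

```text
tcp plate [-139.8   36.6] F plate [0.5 1.7] -1.7622998656324924
```

View pics/d.png

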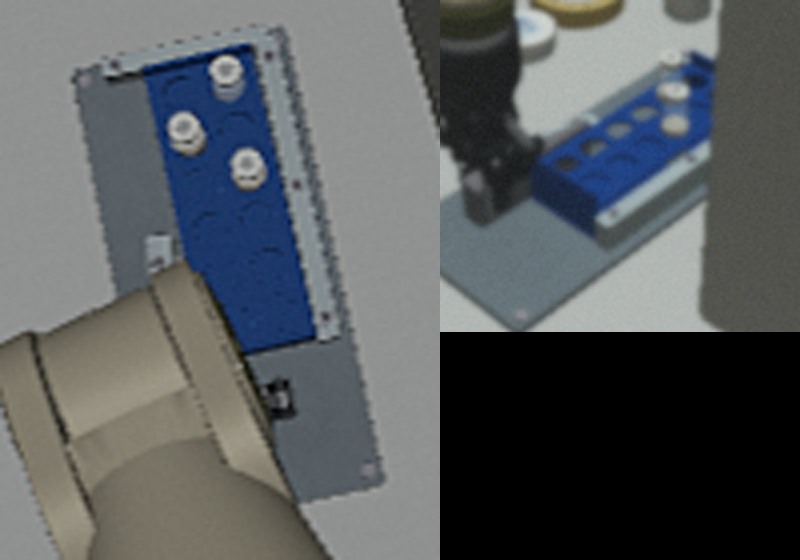

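The rack has shifted right and is now close to the straight rail, upright and with its vials standing. I'll drive the last centimetre slowly and watch the force.

apply_moves:
  moves: [0.06, 0.002, 0, 0, 0, 0, 0.12, 0.004, 0, 0, 0, 0, 0.18, 0.006, 0, 0, 0, 0, 0.24, 0.008, 0, 0, 0, 0, 0.24, 0.008, 0, 0, 0, 0]

```text
clock: 7.57
tcp_pos: [0.493, 0.3021, 0.0313]
orientation: [0.0, -0.096, 0.995, 0.0]
wrist_force: [-0.8, 2.8, -1.5]
finger_gap: 0.0223
grip_force: 88.7
```

apply_moves:
  moves: [0.04, 0.002, 0, 0, 0, 0, 0.08, 0.003, 0, 0, 0, 0, 0.08, 0.003, 0, 0, 0, 0]

```text
clock: 7.82
tcp_pos: [0.4947, 0.3023, 0.0313]
orientation: [-0.0, -0.096, 0.995, 0.0]
wrist_force: [-3.2, 4.6, -0.9]
finger_gap: 0.0226
grip_force: 88.7
```

```bash
python3 look.py pics/e.png
```

```text
tcp plate [-132.6   35.7] F plate [-2.3  5.2] -0.8825394707537281
```

apply_moves:
  moves: [0, 0, 0, 0, 0, 0, 0, 0, 0, 0, 0, 0, 0, 0, 0, 0, 0, 0, 0, 0, 0, 0, 0, 0, 0, 0, 1, 0, 0, 0, 0, 0, 2, 0, 0, 0, 0, 0, 2, 0, 0, 0, -1, -0.19, 2, 0, 0, 0, -2, -0.38, 2, 0, 0, 0, -2, -0.38, 2, 0, 0, 0]
  claw: 50

```text
clock: 8.75
tcp_pos: [0.4395, 0.2907, 0.0804]
orientation: [-0.003, -0.096, 0.995, -0.001]
wrist_force: [-1.9, -0.3, -0.1]
finger_gap: 0.0427
grip_force: 0.0
```

apply_moves:
  moves: [0, 0, 0, 0, 0, 0, 0, 0, 0, 0, 0, 0, 0, 0, 0, 0, 0, 0, 0, 0, 0, 0, 0, 0, 0, 0, 0, 0, 0, 0, 0, 0, -1, 0, 0, 0, 0, 0, -1.8, 0, 0, 0, 0, 0, -1.9, 0, 0, 0, 0, 0, -1.9, 0, 0, 0]
  claw: 0
  newtons: 40

```text
clock: 9.5
tcp_pos: [0.4438, 0.2918, 0.0325]
orientation: [-0.002, -0.095, 0.995, -0.001]
wrist_force: [0.3, -0.1, -0.9]
finger_gap: 0.0
grip_force: 0.0
```

```bash
python3 look.py pics/f.png
```

```text
tcp plate [-184.6   35. ] F plate [ 0.3 -0.2] -0.8698318064561361
```

View pics/f.png

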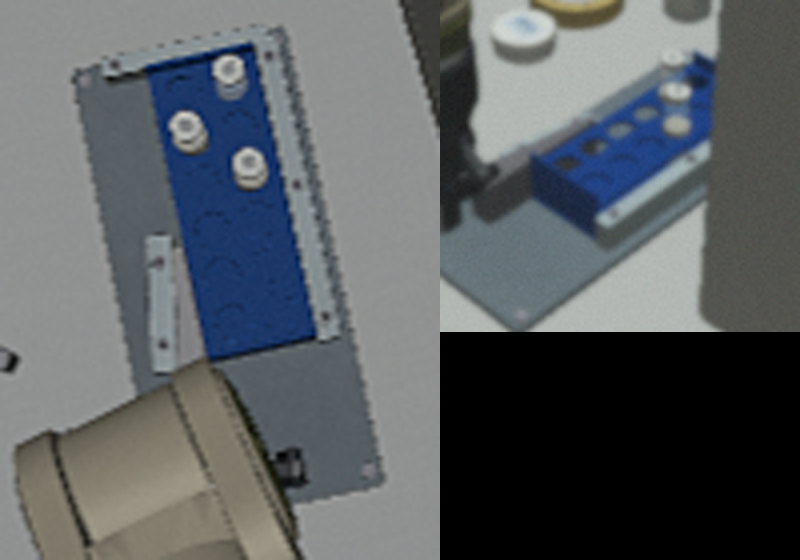

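The wedge stands in the gap and fills it, with its nose at about (175,250). I'll push its end face now.

apply_moves:
  moves: [0.2, 0.04, 0, 0, 0, 0, 0.4, 0.078, 0, 0, 0, 0, 0.6, 0.117, 0, 0, 0, 0, 0.7, 0.136, 0, 0, 0, 0, 0.7, 0.136, 0, 0, 0, 0]

```text
clock: 10.02
tcp_pos: [0.4637, 0.2962, 0.0343]
orientation: [0.001, -0.095, 0.995, 0.0]
wrist_force: [1.0, 0.1, -0.5]
finger_gap: -0.0001
grip_force: 0.0
```

apply_moves:
  moves: [0.06, 0.012, 0, 0, 0, 0, 0.12, 0.023, 0, 0, 0, 0, 0.16, 0.031, 0, 0, 0, 0, 0.16, 0.031, 0, 0, 0, 0]

```text
clock: 10.35
tcp_pos: [0.4664, 0.2966, 0.0338]
orientation: [0.0, -0.095, 0.995, 0.0]
wrist_force: [-0.1, -0.1, 0.2]
finger_gap: 0.0
grip_force: 0.0
```

apply_moves:
  moves: [0.06, 0.012, 0, 0, 0, 0, 0.12, 0.023, 0, 0, 0, 0, 0.12, 0.023, 0, 0, 0, 0]

```text
clock: 10.6
tcp_pos: [0.4694, 0.2972, 0.0338]
orientation: [-0.0, -0.095, 0.995, 0.0]
wrist_force: [0.4, -0.7, 0.9]
finger_gap: -0.0001
grip_force: 0.0
```

apply_moves:
  moves: [0.06, 0.012, 0, 0, 0, 0, 0.12, 0.023, 0, 0, 0, 0, 0.12, 0.023, 0, 0, 0, 0]

```text
clock: 10.85
tcp_pos: [0.4715, 0.2977, 0.0335]
orientation: [-0.001, -0.096, 0.995, 0.0]
wrist_force: [-3.5, -0.5, 1.1]
finger_gap: 0.0001
grip_force: 1.5
```

Contact. I'll push on.

apply_moves:
  moves: [0.06, 0.012, 0, 0, 0, 0, 0.12, 0.023, 0, 0, 0, 0, 0.12, 0.023, 0, 0, 0, 0]

```text
clock: 11.1
tcp_pos: [0.4721, 0.2976, 0.033]
orientation: [-0.003, -0.096, 0.995, -0.0]
wrist_force: [-7.8, -1.3, 3.9]
finger_gap: 0.0
grip_force: 4.5
```

apply_moves:
  moves: [0.06, 0.012, 0, 0, 0, 0, 0.12, 0.023, 0, 0, 0, 0, 0.12, 0.023, 0, 0, 0, 0]

```text
clock: 11.35
tcp_pos: [0.4722, 0.2975, 0.0323]
orientation: [-0.006, -0.096, 0.995, -0.001]
wrist_force: [-14.9, -1.7, 6.6]
finger_gap: -0.0001
grip_force: 7.5
```

apply_moves:
  moves: [0.06, 0.012, 0, 0, 0, 0, 0.12, 0.023, 0, 0, 0, 0, 0.12, 0.023, 0, 0, 0, 0]

```text
clock: 11.6
tcp_pos: [0.4723, 0.2973, 0.0316]
orientation: [-0.008, -0.096, 0.995, -0.001]
wrist_force: [-20.9, -2.5, 8.8]
finger_gap: -0.0003
grip_force: 10.4
```

apply_moves:
  moves: [0.05, 0.01, 0, 0, 0, 0, 0.08, 0.016, 0, 0, 0, 0, 0.08, 0.016, 0, 0, 0, 0]

```text
clock: 11.85
tcp_pos: [0.4724, 0.2972, 0.0311]
orientation: [-0.01, -0.096, 0.995, -0.002]
wrist_force: [-24.9, -3.2, 10.2]
finger_gap: 0.0001
grip_force: 12.4
```

```bash
python3 look.py pics/g.png
```

```text
tcp plate [-155.5   34.9] F plate [-25.1   1.5] 10.241578971083381
```

It's firm at 25 N and doesn't advance. I'll back off, rise clear and check.

apply_moves:
  moves: [-0.4, -0.08, 0, 0, 0, 0, -1.2, -0.23, 0, 0, 0, 0, -1.6, -0.31, 0.5, 0, 0, 0, -1.6, -0.31, 2, 0, 0, 0, -2.5, 0.5, 3.5, 0, 0, 0, -3.5, 3, 5, 0, 0, 0, -3.5, 4.5, 5.5, 0, 0, 0, -3.5, 6, 6, 0, 0, 0, -3.5, 6, 6, 0, 0, 0, -3.5, 6, 6, 0, 0, 0]

```text
clock: 12.78
tcp_pos: [0.3972, 0.4566, 0.1874]
orientation: [0.004, -0.098, 0.995, 0.003]
wrist_force: [0.8, 0.4, 0.4]
finger_gap: -0.0002
grip_force: 0.0
```

```bash
python3 look.py pics/i.png; python3 - <<'E'
from h import *
c=cam("top");cv2.imwrite("pics/raw.png",c["image"])
E
```

```text
tcp plate [-199.2  205.6] F plate [0.9 0.3] 0.3906065629624414
```

View pics/i.png

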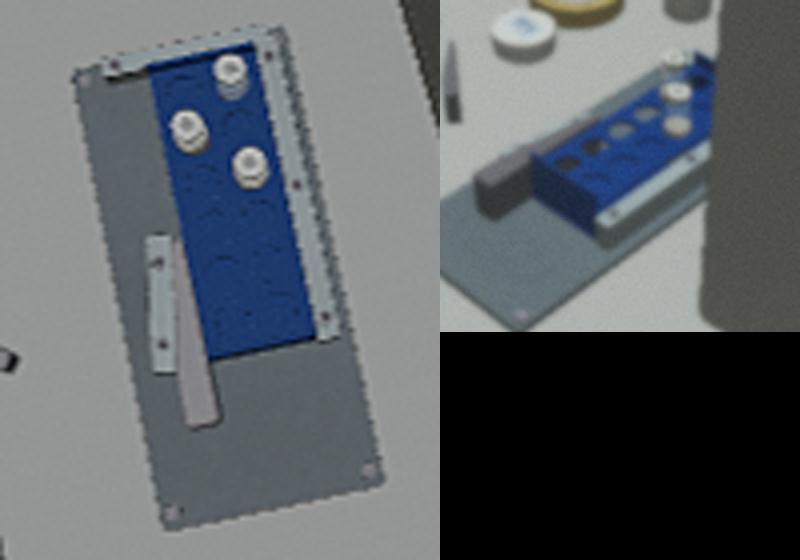

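The wedge is in the gap with its nose at about (178,238) and its head end at about (203,425). The vials are upright and the rack is against the straight rail. One numeric check.

```bash
python3 - <<'E'
from h import *
c=cam("top");d=np.load("plate.npz");R,t=d["R"],d["t"]
f=lambda p,z:(((plane(c,np.array(p)/4+[250,130]-.4,z)[:,:2]-t)@R)*1000).round(1)
print("nose,headL,headR",f([(178,238),(189,428),(218,421)],.052))
print("rack near L,R",f([(212,360),(316,339),(149,68),(254,44)],.062))
E
```

```text
nose,headL,headR [[ -15.7   26.2]
 [-145.5   44.7]
 [-144.9   24.4]]
rack near L,R [[-104.    19.6]
 [-104.5  -52.5]
 [ 104.    22. ]
 [ 105.4  -53. ]]
```

Nose at plate x ≈ -16 mm (home is -17), and the rack is tight against the straight rail and held firm under 25 N.

```bash
python3 -c "
from workcell import job;print(job.hand_in())"
```

```text
the job is handed in; nothing more can be done
None
```

The long wedge is driven home (nose at plate x ≈ -16 mm, no movement under a 25 N push), the rack is locked tight against the straight rail with its vials upright, and the job was handed in at about 13 s on the robot's clock.

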